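# Index the dial-printing drum and load the white dial carrier

## Task

Turn the print drum between the bench centres until its orange nest faces straight up, then take the carrier with the two white dials from the blue tray and set it down gently in the orange nest, lying flat inside the lips, and let go. Leave the black-dial carrier, the ink jar and the loupe where they are, and do not bump the microscope.

Things in the scene. Friction and masses are not known exactly. Their poses are not given: they have to be found in the camera images.
- fixture: Grey bench centres fixed to the table: base 110 (x) x 270 (y) x 16 mm; drum axis level along its y, 105 mm above the table. Origin: middle of underside. Headstock at y -90 to -60 mm, tailstock at y 93 to 131 mm (151 with its knob), both 60 mm wide in x, 130 mm high. Star handwheel outside the headstock at y -125 mm. Stands left or right of the middle, turned up to 0.3 rad.
- drum (a joint): Angle (rad) of the drum about the fixture's y axis; no stops within reach (+-13 rad), starts anywhere but near upright. The orange nest faces straight up at 0 and every 2 pi; as the value grows the top of the drum moves to the fixture's +x. Friction of 0.25 N m holds it wherever it is left.
- wheel (a point): Centre of the star handwheel, on the drum axis 125 mm from the fixture's origin towards -y, 105 mm up; turns with the drum. Hub of radius 19 mm, 18 mm thick, with six steel spokes of 12 mm diameter, 60 degrees apart, tips 78 mm from the axis. About 29 mm free from spokes to headstock.
- orange_tip (a point): Tip of the one spoke whose outer 20 mm is orange (the other five are black), 78 mm from the axis. This spoke points the same way as the orange nest faces: straight up when the nest is up. Wheel and drum are one rigid part.
- nest (a point): Centre of the orange nest's floor on the drum, 32.5 mm from the axis, 14 mm from the fixture's origin along +y (137.5 mm above the table when up); z out of the nest, y along the axis as the fixture's y. Pocket 89 mm (y) x 49 mm (x), lips 7 mm high: a full lip at each end, side lips only 16 mm long at the corners, so the middle 57 mm of the long sides is open for fingers.
- drum_mid (a point): Middle of the drum, on its axis, 14 mm from the fixture's origin along +y. The drum is an aluminium square bar 64 x 64 x 120 mm, with a nest on each of its four sides: one orange, the other three grey with black lips of the same shape.
- tray: Shallow fixed blue tray 130 (x) x 212 (y) x 14 mm, walls and floor 4 mm, split by one wall at y = 0 into two pockets; one carrier lies in each, its long side about along the tray's x. Origin: middle of the underside. On the other side of the bench from the fixture.
- white_carrier: Loose brass dial carrier, a plate 84 (x) x 44 (y) x 16 mm, about 0.15 kg, with two white dials on top: the one to load. Origin: middle of its underside; z up. Grip it across the 44 mm. Either way round in the nest will do.
- black_carrier: Same plate with two black dials, in the other pocket: leave it. Which pocket is which varies.
- microscope: Fixed stereo microscope, white and grey, base 130 (x) x 90 (y) mm, total height about 245 mm, eyepieces leaning towards the robot (to 70 mm from its origin). Origin: middle of the underside of its base. Stands far in the middle between fixture and tray.
- ink_jar: Loose amber ink jar with black cap, 52 mm diameter, 75 mm high; origin under its middle. Stands near in the middle.
- loupe: Loose black eyeglass loupe, a cone 60 mm diameter and 55 mm high; origin under its middle. Stands beyond the left thing on the bench.
There are look-alikes about, which are no part of the job. Leave any purple or red look-alike of the white_carrier alone.

How it is judged:
On the way:
1. the drum stands still with the orange nest facing straight up (within 5 degrees) (angle between nest's own z axis and vertical below 0.09 rad and velocity of joint drum between -0.05 and 0.05 rad/s), for 0.3 s.
At the end, for the whole second after the job is handed in: Orange nest facing up within 5 degrees, and the white-dial carrier at rest flat on its floor inside the lips (origin within 6 mm of the nest's centre along and across, within 3 mm in height, long side along the drum within 7 degrees, flat within 3 degrees), released (angle between nest's own z axis and vertical below 0.09 rad and x of white_carrier in the frame of nest between -0.006 and 0.006 m and y of white_carrier in the frame of nest between -0.006 and 0.006 m and z of white_carrier in the frame of nest between -0.003 and 0.003 m and angle between the x axis of white_carrier and the y axis of nest, either way round below 0.12 rad and angle between the z axis of white_carrier and the z axis of nest, either way round below 0.05 rad and linear speed of white_carrier below 0.02 m/s and contact force between the fingers and white_carrier below 0.2 N); the robot touches nothing.
It fails at once if the black-dial carrier is moved more than 20 mm (distance of black_carrier from where it was at the start of the episode above 0.02 m).
It fails at once if the ink jar is moved more than 20 mm (distance of ink_jar from where it was at the start of the episode above 0.02 m).
It fails at once if the loupe is moved more than 20 mm (distance of loupe from where it was at the start of the episode above 0.02 m).
It fails at once if the microscope is bumped (over 5 N) (contact force between any of the arm, the fingers, white_carrier and microscope above 5 N).
It fails at once if the white-dial carrier is dropped or slammed onto the drum (over 40 N) (contact force between white_carrier and fixture above 40 N).
It also fails if it takes over 72 s, if anything falls off the work surface, if the arm or the gripper's body presses on something with over 40 N, if the wrist force passes 120 N, or if a joint passes its speed limit or range.

## Robot

A 7-joint arm with a two-finger parallel gripper is mounted at the origin on the work surface. World frame = base frame: x ahead of the robot, y to its left, z up, the work surface at z = 0. Lengths are in m, angles in rad, forces in N, time in s.
With the tool pointing down it reaches from about 0.4 to 0.875 m from the base axis. Payload 19.3 kg.
Tool frame: the origin (TCP) lies on the mounting face of the last link; the fingertips stand 173 mm ahead of it and the grasp point (between the pads) lies 155 mm ahead of it; z points along the fingers, y is the line along which they close (so a half turn about z gives the same grasp; the last joint's range is limited). The gripper opens to 85 mm and grips with 20 to 120 N. Pads are 22 mm wide; open, the fingers measure 114 mm over their backs; the gripper's body (76 mm by 85 mm) begins 54 mm behind the grasp point. The pads swing forward as they close: fully open they stand 13 mm farther back than shut.
Start: joints at [1.228, 0.521, -0.036, 1.599, 0.021, 1.021, -0.113], TCP at [0.168, -0.602, 0.405] pointing down, gripper open.
Joint ranges: [-2.91, 2.91], [-0.3, 2.13], [-1.5, 1.42], [0.17, 2.43], [-1.26, 4.41], [0.16, 1.93], [-2.52, 2.52]. Speed limits (rad/s): [1.89, 1.89, 2.39, 2.39, 3.01, 3.01, 3.01].

## Interface

Orientations are given as [roll, pitch, yaw] about the fixed x, y, z axes, in that order (R = Rz(yaw) Ry(pitch) Rx(roll)).
In Python, from workcell import bot, vision gives the robot as it stands.
- The arm moves only by the shell command python3 -m creep 'ROWS' [FORCE]. ROWS is JSON, a list that holds one entry, the list of rows, each a list of 7 numbers: the opening, from -1 (shut) to 1 (fully open), then the shift along the tool's x, y, z in cm, then the turn, a rotation vector about the tool's x, y, z in rad. In form: [[[grip, tx, ty, tz, rx, ry, rz], ...]]. A call has 1 to 12 rows; each row shifts and turns the commanded pose from where the row before left it, along the tool's axes as they then stand; what a row does not reach is not made up. A row lasts 1/8 s, in which the tool goes at most 62.5 mm and 10.7 degrees, less where a joint would pass 70% of its speed; a pose out of reach is approached as far as the arm can. A call with a gripper value outside its range is refused whole. The fingers move at their own pace and stop on an object; FORCE is the grip in N (left out, the last holds). Time passes only in rows, so rows that do not move let the fingers close. It gives the time, the measured TCP pose, the force, the opening and the grip force at its end, in the units of the state.
- bot.observe(): the state, without advancing time (a new reading comes with each control period).
- vision.grab_frame(name): name is "side" or "top" or "wrist"; returns a dict with "image" (400x640x3 uint8, blue, green, red), "depth" (400x640 float32, m along the optical axis (not along the pixel's ray), 0 where there is no reading), "fovy" (degrees; the focal length in pixels is half the picture's height over the tangent of half this angle, whatever the lens; pixels are square), "cx", "cy" (the principal point, pixels), "cam_to_world" (4x4, takes a point from camera to world coordinates); the wrist camera has in their place "tool_from_camera" (4x4, takes a point from camera to tool coordinates, whose origin is the TCP and whose axes are the flange's). Camera axes: x right, y down, z forward; pixel columns grow to the right and rows downward; lengths in m; the calibration is good to about 2 mm. A picture is of the moment at which its call begins: read the wrist's pose just before it.
- bot.job_done(): hands the job in; it is judged then, once.
The state is a dict: "clock": time; "qpos": joint angles; "qd": joint speeds; "joint_efforts": joint torques, N m; "position": TCP position; "tool_rot": TCP orientation; "force": force on the tool from outside, world axes, zero at the start; "moment": the same for the moment, N m; "grip_width": finger opening in m; "finger_force": force on a finger pad.
Only numpy, scipy, OpenCV 4.12 (cv2) and the standard library are available. Lean on these libraries where they do the work, as an engineer would, in place of code of your own. Each camera call takes 0.05 s, during which the arm holds its last target. There are 200 camera calls.

## Working session

There is one attempt and no reset: what is moved stays moved. The work goes in short steps, Python scripts to look and compute and a shell command to move; the robot and the scene stay as the last step left them, time stands still between calls to the robot, and variables do not carry over. Pictures are saved under pics/ and viewed, at most 10 in all, crops included, and the job is handed in when it is done.

```bash
mkdir -p pics; ls; python3 - <<'E'
from workcell import bot, vision
import cv2, numpy as np
print(bot.observe())
for n in("top","side"):
    f=vision.grab_frame(n); cv2.imwrite(f"pics/{n}0.png",f["image"]); np.savez(f"pics/{n}0.npz",**f)
    print(n,f["fovy"],f["cx"],f["cy"],np.round(f["cam_to_world"],3).tolist(),(f["depth"]>0).mean())
E
```

```text
pics
{'clock': 0.0, 'qpos': array([ 1.22776601,  0.52202301, -0.03632467,  1.60000036,  0.02119114,
        1.02107259, -0.11278943]), 'qd': array([ 1.11444998e-03,  1.16811950e-03, -2.24158709e-04,  1.37742356e-03,
       -1.42856632e-04, -1.53929167e-03, -2.86784971e-05]), 'joint_efforts': array([-1.39003250e-04, -9.27114558e+01,  1.98005028e+00, -3.69941819e+01,
        1.77337392e-02,  8.00992217e-03,  3.54656856e-05]), 'position': array([ 0.16835318, -0.60175852,  0.40412278]), 'tool_rot': array([-3.14047635e+00,  7.26235098e-05,  2.72823804e-01]), 'force': array([0.21544292, 0.14796237, 0.13587392]), 'moment': array([ 0.01601831,  0.0152466 , -0.01848016]), 'finger_force': 0.0, 'grip_width': 0.08537761694785638}
top 48.708845392408364 317.9552315282633 198.75015988992848 [[0.025, -0.996, 0.081, 0.458], [-1.0, -0.027, -0.012, -0.016], [0.014, -0.081, -0.997, 1.333], [0.0, 0.0, 0.0, 1.0]] 0.99613671875
side 47.60737069598325 314.9338306376715 203.99366716882795 [[-0.722, -0.452, 0.524, -0.035], [-0.692, 0.464, -0.553, 0.62], [0.007, -0.762, -0.648, 0.878], [0.0, 0.0, 0.0, 1.0]] 0.99615234375
```

View pics/top0.png

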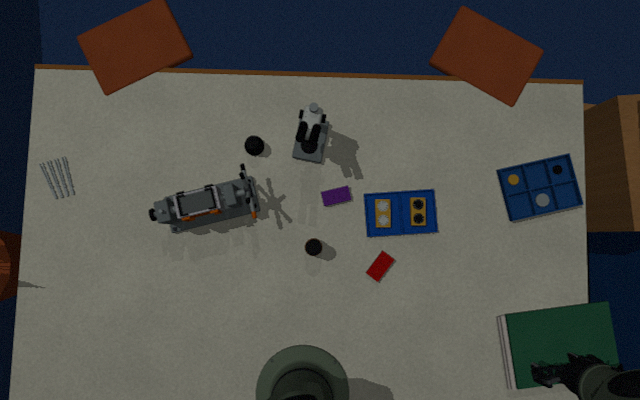

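View pics/side0.png

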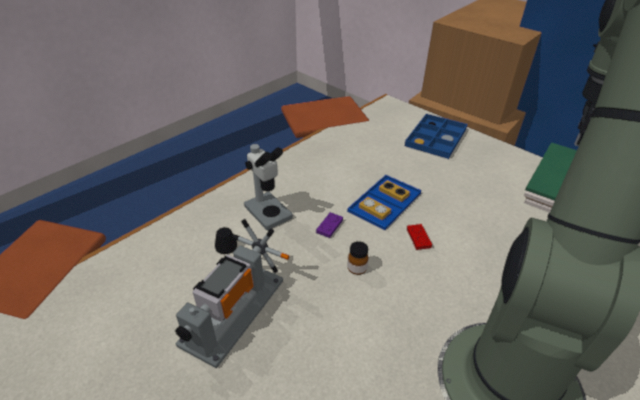

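The top view shows the fixture at about (205,205), with its wheel end to the right at (248,195). The white-dial carrier is at (383,213), the black one at (418,212), the microscope at (310,135), the jar at (314,247) and the loupe at (254,146). In the side view the orange spoke tip is at (285,257) and the orange nest faces the robot.

```bash
cat > h.py <<'E'
import numpy as np, cv2
def load(n): return dict(np.load(f"pics/{n}.npz"))
def cloud(f,T=None):
    T=f["cam_to_world"] if T is None else T
    F=200/np.tan(np.radians(float(f["fovy"]))/2); v,u=np.mgrid[:400,:640]; d=f["depth"]
    p=np.stack([(u-f["cx"])/F*d,(v-f["cy"])/F*d,d],-1)
    return p@T[:3,:3].T+T[:3,3]
def hsv(f): return cv2.cvtColor(f["image"],cv2.COLOR_BGR2HSV)
def box(m,P,k=0):
    xy=P[m][:,:2].astype(np.float32); return cv2.minAreaRect(xy*1000)
E
python3 - <<'E'
from h import *
for n in("top0","side0"):
    f=load(n);P=cloud(f);H=hsv(f);z=P[...,2]
    reg=(P[...,0]>.3)&(P[...,0]<.8)&(P[...,1]>-.35)&(P[...,1]<.5)
    print(n,"table z",np.median(z[reg]))
    fx=reg&(P[...,1]>.08)&(P[...,0]<.62)
    print("base",box(fx&(z>.008)&(z<.024),P)); print("tops",box(fx&(z>.12)&(z<.14)&(P[...,1]<.45),P))
    print("fix all",box(fx&(z>.01),P))
    o=(H[...,0]>4)&(H[...,0]<22)&(H[...,1]>150)&(H[...,2]>60)&fx&(z>.03)
    k,l,s,c=cv2.connectedComponentsWithStats(o.astype(np.uint8))
    for i in range(1,k):
        if s[i,4]>3: print("orange",s[i],c[i],np.median(P[l==i],0).round(4),P[l==i].min(0).round(3),P[l==i].max(0).round(3))
    b=(H[...,0]>100)&(H[...,0]<125)&(H[...,1]>150)&reg&(P[...,1]<0); b=cv2.morphologyEx(b.astype(np.uint8),cv2.MORPH_CLOSE,np.ones((25,25)))>0
    b=b&(z>.006)
    print("tray",box(b&(abs(z-.014)<.005),P))
    g=reg&(P[...,1]<0)&(H[...,0]>12)&(H[...,0]<32)&(H[...,1]>80)&(H[...,2]>80)
    k,l,s,c=cv2.connectedComponentsWithStats(g.astype(np.uint8))
    for i in range(1,k):
        if s[i,4]>30:
            hull=np.zeros_like(l,np.uint8);cs,_=cv2.findContours((l==i).astype(np.uint8),0,2);cv2.drawContours(hull,cs,-1,1,-1)
            print("brass",s[i],box(hull>0,P),np.median(z[hull>0]))
    for nm,m in (("tall",reg&(z>.04)&~fx),):
        k,l,s,c=cv2.connectedComponentsWithStats(m.astype(np.uint8))
        for i in range(1,k):
            if s[i,4]>30: print(nm,s[i],np.median(P[l==i],0).round(3),P[l==i].min(0).round(3),P[l==i].max(0).round(3))
E
```

```text
top0 table z 0.001481346731890043
base ((459.4637451171875, 286.16400146484375), (318.8503723144531, 387.2181701660156), 0.4081638753414154)
tops ((541.0676879882812, 294.1419677734375), (78.34593200683594, 284.5570373535156), 15.91405200958252)
fix all ((517.1298217773438, 272.7961120605469), (185.91241455078125, 338.1832580566406), 7.951123237609863)
orange [209 209  10   5  29] [214.17241379 211.20689655] [0.5152 0.2522 0.1335] [0.512 0.242 0.08 ] [0.521 0.265 0.14 ]
orange [251 211   6   7  27] [253.48148148 214.18518519] [0.5108 0.1446 0.1117] [0.503 0.139 0.106] [0.519 0.153 0.117]
orange [182 216  12   5  33] [186.78787879 218.24242424] [0.4941 0.3256 0.132 ] [0.489 0.316 0.079] [0.5   0.337 0.141]
tray ((570.1375122070312, -385.8094177246094), (787.2366943359375, 256.06219482421875), 85.22848510742188)
brass [375 199  16  28 226] ((516.482666015625, -131.3343963623047), (84.17658233642578, 243.41983032226562), 7.81378173828125) 0.021104112578463896
brass [411 198  14  27 180] ((518.9349975585938, -182.45001220703125), (80.920654296875, 344.05963134765625), 6.852522373199463) 
[... 1118 characters left out ...]
(535.0813598632812, -326.8043212890625), (83.04961395263672, 44.581878662109375), 0.9868267178535461) 0.021422133821787703
brass [360 201  30  18 218] ((527.0440063476562, -224.0950927734375), (80.55278778076172, 45.85125732421875), 3.296185255050659) 0.020691358835154605
brass [353 258  13   8  53] ((407.71905517578125, -7.010368347167969), (30.054607391357422, 12.262551307678223), 46.03009796142578) 0.048453141525069854
tall [ 245  144   38   53 1184] [0.727 0.005 0.179] [ 0.687 -0.035  0.04 ] [0.8   0.034 0.244]
tall [215 227  29  17 291] [0.712 0.175 0.056] [0.621 0.146 0.04 ] [0.746 0.192 0.115]
tall [348 241  20  24 407] [ 0.418 -0.011  0.074] [ 0.398 -0.044  0.04 ] [0.447 0.006 0.081]
```

```bash
python3 -m creep '[[[1,3.73,-2.22,0,0,0,0],[1,3.73,-2.22,0,0,0,0],[1,3.73,-2.22,0,0,0,0],[1,3.73,-2.22,0,0,0,0],[1,3.73,-2.22,0,0,0,0],[1,3.73,-2.22,0,0,0,0],[1,3.73,-2.22,0,0,0,0],[1,3.73,-2.22,0,0,0,0],[1,3.73,-2.22,0,0,0,0],[1,3.73,-2.22,0,0,0,0],[1,3.73,-2.22,0,0,0,0],[1,3.73,-2.22,0,0,0,0]]]'
cat >> h.py <<'E'
from scipy.spatial.transform import Rotation as Ro
def wrist(name):
    from workcell import bot, vision
    s=bot.observe(); f=vision.grab_frame("wrist")
    W=np.eye(4); W[:3,:3]=Ro.from_euler("xyz",s["tool_rot"]).as_matrix(); W[:3,3]=s["position"]
    f["cam_to_world"]=W@f["tool_from_camera"]
    cv2.imwrite(f"pics/{name}.png",f["image"]); np.savez(f"pics/{name}.npz",**f)
    print(s["clock"],s["position"].round(4),s["tool_rot"].round(4)); print(f["tool_from_camera"].round(3).tolist(),f["fovy"])
    return f
E
python3 -c "
from h import *
wrist('w1')"
```

```text
clock: 1.6
position: [0.5284, -0.2236, 0.4045]
tool_rot: [-3.141, 0.0, 0.273]
force: [0.1, 0.1, -0.6]
grip_width: 0.0854
finger_force: 0.0
1.6 [ 0.5284 -0.2236  0.4045] [-3.1414e+00  4.0000e-04  2.7270e-01]
[[-0.0, -0.952, -0.306, 0.078], [1.0, -0.0, 0.001, -0.001], [-0.001, -0.306, 0.952, 0.031], [0.0, 0.0, 0.0, 1.0]] 68.92409655080357
```

View pics/w1.png

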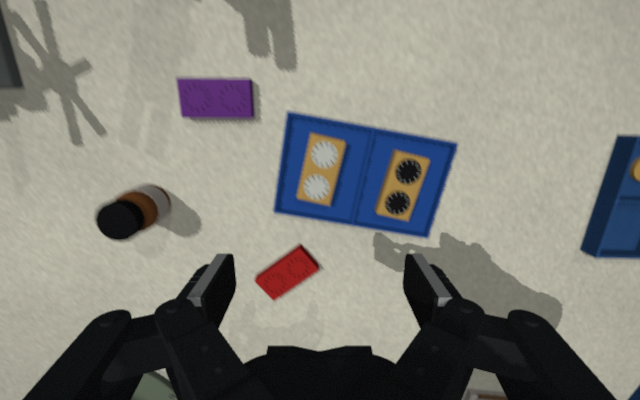

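The wrist view shows the white-dial carrier at about (320,170), the black one at (403,186), the jar at (135,212) and the red look-alike at (287,272). I'll measure the white carrier on its top plane.

```bash
cat >> h.py <<'E'
def rays(f,uv,z):
    F=200/np.tan(np.radians(float(f["fovy"]))/2); T=f["cam_to_world"]; uv=np.asarray(uv,float).reshape(-1,2)
    d=np.c_[(uv[:,0]-f["cx"])/F,(uv[:,1]-f["cy"])/F,np.ones(len(uv))]@T[:3,:3].T
    return T[:3,3]+d*((z-T[2,3])/d[:,2])[:,None]
def carriers(f,z=.020,amin=500):
    H=hsv(f); m=((H[...,0]>10)&(H[...,0]<35)&(H[...,1]>90)&(H[...,2]>70)).astype(np.uint8)
    for c in cv2.findContours(m,0,cv2.CHAIN_APPROX_NONE)[0]:
        if cv2.contourArea(c)>amin:
            p=rays(f,c[:,0],z)[:,:2]*1000; print(cv2.boundingRect(c),cv2.minAreaRect(p.astype(np.float32)))
E
python3 - <<'E'
from h import *
f=load("w1"); carriers(f)
P=cloud(f);z=P[...,2]; print("table",np.median(z[50:120,300:420]), "carr top",np.median(z[168:174,318:324]))
s=load("side0"); 
P=cloud(s);z=P[...,2]
# fixture: base rect and drum top face plane, in both views
for n in("side0","top0"):
    P=cloud(load(n)).reshape(-1,3)
    c=np.array([.541,.284]);ex=np.array([.967,.255]);ey=np.array([-.255,.967])
    q=(P[:,:2]-c);a=q@ex;b=q@ey;zz=P[:,2]
    m=(abs(a)<.022)&(b>-.02)&(b<.05)&(zz>.12)&(zz<.15)
    A=np.c_[a[m],b[m],np.ones(m.sum())];print(n,"drum top plane",np.linalg.lstsq(A,zz[m],rcond=None)[0],m.sum())
    for nm,lo,hi in(("head",-.092,-.055),("tail",.09,.135)):
        m=(abs(a)<.045)&(b>lo)&(b<hi)&(zz>.12)&(zz<.138);print(nm,np.percentile(a[m],[2,98]).round(4),np.percentile(b[m],[2,98]).round(4),np.median(zz[m]))
E
```

```text
(376, 151, 53, 69) ((538.7657470703125, -327.5274658203125), (82.45899200439453, 45.59363555908203), 1.8909052610397339)
(298, 134, 47, 71) ((531.3617553710938, -224.07412719726562), (82.52207946777344, 42.352874755859375), 2.3600242137908936)
table -1.2393032912699775e-05 carr top 0.020040532670210498
side0 drum top plane [-0.03248962 -0.00220105  0.13932415] 521
head [-0.0261  0.0313] [-0.0872 -0.0589] 0.13098404860610685
tail [-0.029   0.0281] [0.0952 0.1314] 0.13111424122540016
top0 drum top plane [-0.03096986  0.00020377  0.13799839] 416
head [-0.0255  0.0315] [-0.0886 -0.0602] 0.130306238468055
tail [-0.0284  0.0288] [0.0939 0.1304] 0.13023731589812448
```

```bash
python3 -m creep '[[[-1,0.9,-4.5,0,0,0,0],[-1,0.9,-4.5,0,0,0,0],[-1,0.9,-4.5,0,0,0,0],[-1,0.9,-4.5,0,0,0,0],[-1,0.9,-4.5,0,0,0,0],[-1,0.9,-4.5,0,0,0,0],[-1,0.9,-4.5,0,0,0,0],[-1,0.9,-4.5,0,0,0,0],[-1,0,0,0,0,0,0],[-1,0,0,0,0,0,0]]]'
python3 -c "
from h import *
wrist('w2')"
```

```text
clock: 2.9
position: [0.5, 0.1408, 0.4045]
tool_rot: [3.141, 0.001, 0.273]
force: [0.6, 0.0, 0.6]
grip_width: -0.0001
finger_force: 0.0
2.9 [0.5    0.1408 0.4045] [3.1412e+00 6.0000e-04 2.7270e-01]
[[-0.0, -0.952, -0.306, 0.078], [1.0, -0.0, 0.001, -0.001], [-0.001, -0.306, 0.952, 0.031], [0.0, 0.0, 0.0, 1.0]] 68.92409655080357
```

View pics/w2.png

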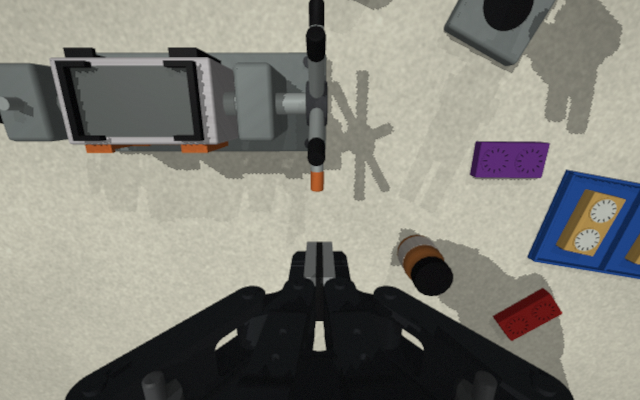

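The wheel is at column 316, in line with the shut fingers at column 319. The orange spoke tip is at (317,180) and points toward the robot. Next I'll lower the fingers and push.

```bash
python3 -m creep '[[[-1,0,0,2.8,0,0,0],[-1,0,0,2.8,0,0,0],[-1,0,0,2.8,0,0,0],[-1,0,0,0,0,0,0],[-1,1.2,0,0,0,0,0],[-1,1.2,0,0,0,0,0],[-1,1.2,0,0,0,0,0],[-1,1.2,0,0,0,0,0],[-1,1.2,0,0,0,0,0],[-1,1.2,0,0,0,0,0],[-1,1.2,0,0,0,0,0],[-1,0,0,0,0,0,0]]]'
python3 -c "
from h import *
wrist('w3')"
```

```text
clock: 4.45
position: [0.5816, 0.1641, 0.3206]
tool_rot: [-3.141, -0.0, 0.273]
force: [0.3, -0.5, -0.0]
grip_width: 0.0001
finger_force: 0.1
4.45 [0.5816 0.1641 0.3206] [-3.1415e+00 -2.0000e-04  2.7260e-01]
[[-0.0, -0.952, -0.306, 0.078], [1.0, -0.0, 0.001, -0.001], [-0.001, -0.306, 0.952, 0.031], [0.0, 0.0, 0.0, 1.0]] 68.92409655080357
```

View pics/w3.png

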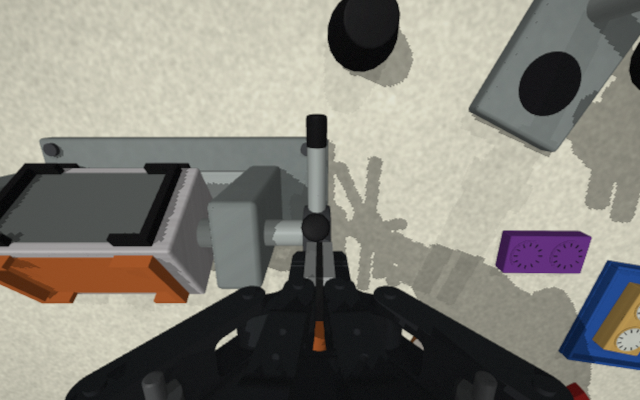

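The spoke has moved and the drum shows more orange at lower left. I'll measure the drum angle from the face plane.

```bash
cat >> h.py <<'E'
def drum(n,c=(.5425,.2844),yaw=.271,edge=.030):
    f=load(n);P=cloud(f).reshape(-1,3); ex=np.array([np.cos(yaw),np.sin(yaw)]);ey=np.array([-ex[1],ex[0]])
    q=P[:,:2]-c;a=q@ex;b=q@ey-.014;z=P[:,2]-.105
    m=(abs(b)<.025)&(np.hypot(a,z)<.05)&(np.hypot(a,z)>.02)&(z>-.02)&(f["depth"].ravel()>0)
    ang=np.linspace(-np.pi/2,np.pi/2,1801)
    # facet histogram: angles at which many points lie at 32.5 mm from the axis
    h=np.array([(abs(a[m]*np.sin(t)+z[m]*np.cos(t)-.0325)<.002).sum() for t in ang])
    for t in np.argsort(-h)[:1]:
        t0=ang[t]
        k=m.copy();k[m]=abs(a[m]*np.sin(t0)+z[m]*np.cos(t0)-.0325)<.004
        X=np.c_[a,z][k];X-=X.mean(0);v=np.linalg.svd(X,full_matrices=False)[2][1];v*=np.sign(v[1])
        print(n,"face angle deg",np.degrees(t0),h[t],"fit",np.degrees(np.arctan2(v[0],v[1])),"dist",((a*v[0]+z*v[1])[k]).mean())
E
python3 -c "
from h import *
drum('w2');drum('w3')"
```

```text
w2 face angle deg 1.400000000000002 5547 fit 1.4446852693494798 dist 0.03223876458606753
w3 face angle deg 55.10000000000001 7152 fit 54.991356607236376 dist 0.03289769936150776
```

```bash
python3 -m creep '[[[-1,0,0,-3,0,0,0],[-1,0,0,-3,0,0,0],[-1,-4.2,0,0,0,0,0],[-1,-4.2,0,0,0,0,0],[-1,0,0,3,0,0,0],[-1,0,0,3,0,0,0],[-1,1.3,0,0,0,0,0],[-1,1.3,0,0,0,0,0],[-1,1.3,0,0,0,0,0],[-1,1.2,0,0,0,0,0],[-1,1,0,0,0,0,0],[-1,0,0,0,0,0,0]]]'
python3 -c "
from h import *
wrist('w4');drum('w4')"
```

```text
clock: 6.0
position: [0.5596, 0.158, 0.3212]
tool_rot: [-3.141, -0.001, 0.273]
force: [0.8, 0.3, 0.6]
grip_width: 0.0001
finger_force: 0.0
6.0 [0.5596 0.158  0.3212] [-3.1413e+00 -1.5000e-03  2.7260e-01]
[[-0.0, -0.952, -0.306, 0.078], [1.0, -0.0, 0.001, -0.001], [-0.001, -0.306, 0.952, 0.031], [0.0, 0.0, 0.0, 1.0]] 68.92409655080357
w4 face angle deg 0.2000000000000003 9181 fit 0.15129543983197627 dist 0.03222470002824061
```

```bash
python3 -m creep '[[[-1,-0.7,0,0,0,0,0],[-1,0,0,-3.3,0,0,0],[-1,0,0,-3.3,0,0,0],[-1,0,0,-3.4,0,0,0],[-1,-0.2,-3.5,0,0,0,0],[-1,-0.2,-3.5,0,0,0,0],[-1,-0.1,-3.5,0,0,0,0],[-1,0,-3.5,0,0,0,0],[-1,0,0,0,0,0,0],[-1,0,0,0,0,0,0]]]'
python3 -c "
from h import *
wrist('w5');drum('w5')"
```

```text
clock: 7.3
position: [0.5094, 0.2886, 0.4207]
tool_rot: [3.141, -0.0, 0.272]
force: [-0.3, -0.2, -0.4]
grip_width: 0.0003
finger_force: 0.0
7.3 [0.5094 0.2886 0.4207] [ 3.141  -0.      0.2725]
[[-0.0, -0.952, -0.306, 0.078], [1.0, -0.0, 0.001, -0.001], [-0.001, -0.306, 0.952, 0.031], [0.0, 0.0, 0.0, 1.0]] 68.92409655080357
w5 face angle deg 0.1000000000000065 4083 fit -0.13954982642692587 dist 0.03236135375697397
```

View pics/w5.png

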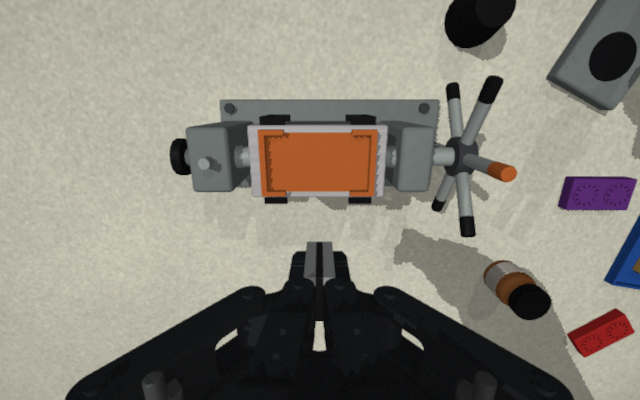

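The orange nest faces up at about (318,162), with the lip outline spanning (258,128) to (378,197). I'll measure its centre.

```bash
cat >> h.py <<'E'
def nest(f):
    H=hsv(f);P=cloud(f);z=P[...,2]
    m=((H[...,0]>3)&(H[...,0]<20)&(H[...,1]>150)&(H[...,2]>60)).astype(np.uint8); m[240:]=0
    c=max([c for c in cv2.findContours(m,0,cv2.CHAIN_APPROX_NONE)[0]],key=cv2.contourArea) 
    print("colour",cv2.minAreaRect((rays(f,c[:,0],.1445)[:,:2]*1000).astype(np.float32)))
    mm=np.zeros(m.shape,np.uint8);cv2.drawContours(mm,[c],-1,1,-1);mm=mm>0
    print("lip top",np.percentile(z[mm],[5,50,95]).round(4))
    t=mm&(z>.1425)&(z<.148); print("lips",box(t,P),t.sum())
    fl=mm&(abs(z-.1375)<.002); print("floor",box(cv2.erode(fl.astype(np.uint8),np.ones((3,3)))>0,P),z[fl].mean())
E
python3 -c "
from h import *
nest(load('w5'));print()
f=load('w5');P=cloud(f)
c=np.array([.5425,.2844]);ex=np.array([np.cos(.271),np.sin(.271)]);ey=np.array([-ex[1],ex[0]])
q=P[...,:2]-c;a=q@ex;b=q@ey;z=P[...,2]
for lo,hi in((-.092,-.055),(.09,.128)):
    m=(abs(a)<.045)&(b>lo)&(b<hi)&(abs(z-.13)<.004);print('stock',box(m,P))
m=(abs(a)<.07)&(abs(b)<.15)&(abs(z-.016)<.004);print('base',box(m,P))
"
```

```text
colour ((539.4180297851562, 298.7742919921875), (55.816749572753906, 97.95225524902344), 15.593515396118164)
lip top [0.1364 0.1377 0.1443]
lips ((539.2192993164062, 298.7081604003906), (56.368831634521484, 98.16671752929688), 15.620806694030762) 1098
floor ((538.9974975585938, 299.1666564941406), (48.958946228027344, 88.15098571777344), 15.690274238586426) 0.1374954432166451

stock ((563.4977416992188, 213.8360595703125), (59.36869812011719, 30.38041877746582), 15.538633346557617)
stock ((513.8519897460938, 391.5583801269531), (59.42988967895508, 34.162818908691406), 15.392263412475586)
base ((543.7652587890625, 286.1007080078125), (108.30508422851562, 269.7608642578125), 15.629850387573242)
```

```bash
python3 -m creep '[[[-1,-1.17,5,0,0,0,0],[-1,-1.17,5,0,0,0,0],[-1,-1.17,5,0,0,0,0],[-1,-1.17,5,0,0,0,0],[-1,-1.17,5,0,0,0,0],[-1,-1.17,5,0,0,0,0],[0.5,-1.17,5,0,0,0,0],[0.5,-1.17,5,0,0,0,0],[0.5,-1.17,5,0,0,0,0],[0.5,-1.17,5,0,0,0,0],[0.5,0,0,0,0,0,0.116],[0.5,0,0,0,0,0,0.115]]]'
python3 -m creep '[[[0.5,0,0,3,0,0,0],[0.5,0,0,3,0,0,0],[0.5,0,0,0,0,0,0],[0.5,0,0,0,0,0,0]]]'
python3 -c "
from h import *
carriers(wrist('w6'))
from workcell import bot;s=bot.observe();print(s['qpos'].round(3),s['grip_width'])"
```

```text
clock: 8.85
position: [0.5306, -0.2255, 0.4206]
tool_rot: [3.142, 0.0, 0.035]
force: [0.1, 0.7, 0.2]
grip_width: 0.0642
finger_force: 0.0
clock: 9.35
position: [0.5315, -0.2243, 0.3618]
tool_rot: [3.141, -0.001, 0.041]
force: [0.1, 0.6, 0.7]
grip_width: 0.0639
finger_force: 0.0
9.35 [ 0.5315 -0.2243  0.3618] [ 3.1411e+00 -1.0000e-03  4.0900e-02]
[[-0.0, -0.952, -0.306, 0.078], [1.0, -0.0, 0.001, -0.001], [-0.001, -0.306, 0.952, 0.031], [0.0, 0.0, 0.0, 1.0]] 68.92409655080357
(301, 145, 40, 74) ((529.5156860351562, -225.76547241210938), (82.72703552246094, 43.19750213623047), 2.297699213027954)
(392, 141, 49, 75) ((537.5405883789062, -329.1122741699219), (83.37098693847656, 46.40602493286133), 1.9623788595199585)
[ 0.373  0.495 -0.107  1.77   0.066  0.878 -1.293] 0.06379610385422534
```

```bash
python3 -m creep '[[[0.32,-0.2,0.14,0,0,0,0],[0.32,0,0,4,0,0,0],[0.32,0,0,4,0,0,0],[0.32,0,0,4,0,0,0],[0.32,0,0,2.5,0,0,0],[0.32,0,0,0,0,0,0]]]'
python3 -m creep '[[[0.32,0,0,1,0,0,0],[0.32,0,0,1,0,0,0],[0.32,0,0,1,0,0,0],[0.32,0,0,0.9,0,0,0],[0.32,0,0,0,0,0,0]]]'
```

```text
clock: 10.15
position: [0.5292, -0.2251, 0.2148]
tool_rot: [-3.141, 0.002, 0.042]
force: [-1.3, 0.1, 1.6]
grip_width: 0.0566
finger_force: 0.0
clock: 10.78
position: [0.5294, -0.2251, 0.176]
tool_rot: [-3.141, 0.001, 0.042]
force: [-1.0, -0.6, 0.1]
grip_width: 0.0563
finger_force: 0.0
```

```bash
python3 -m creep '[[[-0.2,0,0,0,0,0,0],[-1,0,0,0,0,0,0],[-1,0,0,0,0,0,0],[-1,0,0,0,0,0,0]]]' 40
python3 -m creep '[[[-1,0,0,-1,0,0,0],[-1,0,0,-3,0,0,0],[-1,0,0,-4,0,0,0],[-1,0,0,-4,0,0,0],[-1,0,0,-4,0,0,0],[-1,0,0,-4,0,0,0],[-1,0,0,-4,0,0,0],[-1,0,0,0,0,0,0],[-1,0,0,0,0,0,0]]]'
python3 -c "
from h import *
f=wrist('w7')
cv2.imwrite('pics/w7c.png',f['image'])"
```

```text
clock: 11.28
position: [0.5296, -0.2252, 0.177]
tool_rot: [3.141, -0.0, 0.042]
force: [-0.6, 1.3, 4.7]
grip_width: 0.0432
finger_force: 41.7
clock: 12.4
position: [0.5292, -0.2251, 0.4164]
tool_rot: [-3.141, 0.0, 0.042]
force: [0.4, -0.3, -1.8]
grip_width: 0.0429
finger_force: 41.5
12.4 [ 0.5292 -0.2251  0.4164] [-3.1415e+00  5.0000e-04  4.1800e-02]
[[-0.0, -0.952, -0.306, 0.078], [1.0, -0.0, 0.001, -0.001], [-0.001, -0.306, 0.952, 0.031], [0.0, 0.0, 0.0, 1.0]] 68.92409655080357
```

View pics/w7.png

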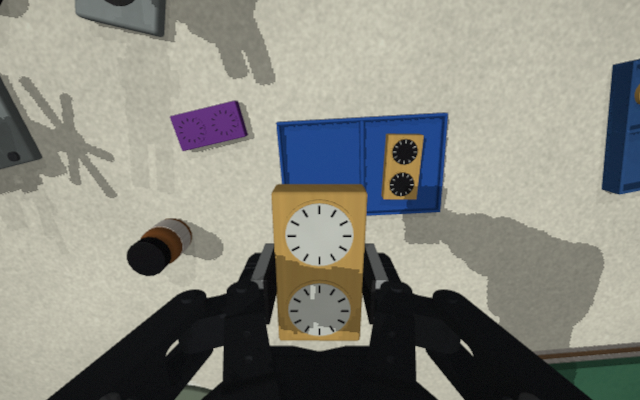

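The white-dial carrier is held level between the fingers, spanning (274,187) to (365,340), and the black one is still in its pocket. I'll measure the held carrier in the tool frame.

```bash
cat >> h.py <<'E'
def held(f):
    P=cloud(f,f["tool_from_camera"]);H=hsv(f);v,u=np.mgrid[:400,:640]
    m=(u>255)&(u<385)&(v>185)&(v<345)&(P[...,2]>.135)&(P[...,2]<.175)
    b=m&(H[...,0]>10)&(H[...,0]<35)&(H[...,1]>90)&(H[...,2]>50)
    c=max(cv2.findContours(b.astype(np.uint8),0,2)[0],key=cv2.contourArea)
    k=np.zeros(b.shape,np.uint8);cv2.drawContours(k,[c],-1,1,-1);k=(k>0)&m
    zt=np.median(P[k][:,2]); Q=P[k];A=np.c_[Q[:,:2],np.ones(len(Q))]
    i=abs(Q[:,2]-zt)<.003; pl=np.linalg.lstsq(A[i],Q[i,2],rcond=None)[0]
    t=k&(abs(P[...,2]-(P[...,0]*pl[0]+P[...,1]*pl[1]+pl[2]))<.0025)
    t=cv2.morphologyEx(t.astype(np.uint8),cv2.MORPH_OPEN,np.ones((3,3)))>0
    print("held: top z",zt,"plane",pl.round(4),"rect(tool mm)",box(t,P))
E
python3 -c "
from h import *
held(load('w7'))"
```

```text
held: top z 0.15643829991196595 plane [ 0.0024 -0.0011  0.1564] rect(tool mm) ((-0.12342071533203125, -0.6136970520019531), (84.08181762695312, 43.90411376953125), 0.20080502331256866)
```

```bash
python3 -m creep '[[[-1,0.55,-4.26,0,0,0,0],[-1,0.55,-4.26,0,0,0,0],[-1,0.55,-4.26,0,0,0,0],[-1,0.55,-4.26,0,0,0,0],[-1,0.55,-4.26,0,0,0,0],[-1,0.55,-4.26,0,0,0,0],[-1,0.55,-4.26,0,0,0,0],[-1,0.55,-4.26,0,0,0,0],[-1,0.55,-4.26,0,0,0,0],[-1,0.55,-4.26,0,0,0,0],[-1,0,0,0,0,0,0]]]'
python3 -m creep '[[[-1,0,0,0,0,0,-0.18],[-1,0,0,0,0,0,-0.18],[-1,0,0,0,0,0,-0.18],[-1,0,0,0,0,0,-0.18],[-1,0,0,0,0,0,-0.18],[-1,0,0,0,0,0,-0.18],[-1,0,0,0,0,0,-0.18],[-1,0,0,0,0,0,-0.18],[-1,0,0,0,0,0,-0.18],[-1,0,0,0,0,0,-0.18],[-1,0,0,0,0,0,0],[-1,0,0,0,0,0,0]]]'
python3 -c "
from h import *
f=wrist('w8');held(f);drum('w8');nest(f)"
```

```text
clock: 13.82
position: [0.566, 0.2063, 0.4152]
tool_rot: [-3.141, 0.002, 0.047]
force: [-0.1, -0.1, -2.4]
grip_width: 0.0426
finger_force: 41.5
clock: 15.32
position: [0.5668, 0.2023, 0.4162]
tool_rot: [-3.141, 0.0, 1.837]
force: [0.4, 0.3, -2.5]
grip_width: 0.0429
finger_force: 41.5
15.325 [0.5668 0.2023 0.4162] [-3.1408e+00  1.0000e-04  1.8371e+00]
[[-0.0, -0.952, -0.307, 0.079], [1.0, -0.0, 0.0, -0.0], [-0.0, -0.307, 0.952, 0.031], [0.0, 0.0, 0.0, 1.0]] 68.92409655080357
held: top z 0.15634508201824912 plane [0.0038 0.     0.1563] rect(tool mm) ((0.515380859375, -0.39819908142089844), (43.73690414428711, 84.60198974609375), 89.9666748046875)
w8 face angle deg -0.09999999999999377 5395 fit -0.155229549214994 dist 0.03231938578633506
colour ((539.0321044921875, 298.48260498046875), (56.11023712158203, 98.0795669555664), 15.634101867675781)
lip top [0.1363 0.1376 0.1443]
lips ((538.8890380859375, 298.7158203125), (56.383445739746094, 98.58920288085938), 15.657386779785156) 1429
floor ((538.8276977539062, 299.20660400390625), (49.60974884033203, 88.35456085205078), 15.509011268615723) 0.13744943553105796
```

View pics/w8.png

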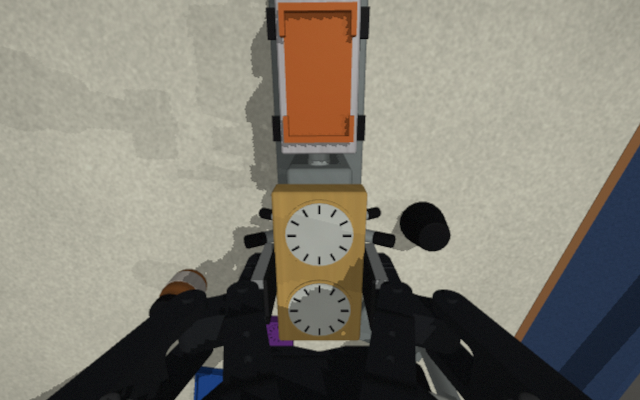

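```bash
python3 -m creep '[[[-1,2.5,-0.1,0,0,0,-0.006],[-1,2.5,0,0,0,0,0],[-1,2.5,0,0,0,0,0],[-1,2.52,0,0,0,0,0],[-1,0,0,2.2,0,0,0],[-1,0,0,2.2,0,0,0],[-1,0,0,2.2,0,0,0],[-1,0,0,2,0,0,0],[-1,0,0,0,0,0,0],[-1,0,0,0,0,0,0],[-1,0,0,0,0,0,0]]]'
python3 -c "
from workcell import bot
s=bot.observe();print(s['position'].round(4),s['tool_rot'].round(4))"
```

```text
clock: 16.75
position: [0.5387, 0.299, 0.3316]
tool_rot: [3.14, -0.0, 1.847]
force: [0.4, -0.2, -2.5]
grip_width: 0.0429
finger_force: 41.5
[0.5387 0.299  0.3316] [ 3.1404e+00 -3.0000e-04  1.8474e+00]
```

```bash
python3 -m creep '[[[-1,-0.04,0.06,0,0,0,0.003],[-1,0,0,0.5,0,0,0],[-1,0,0,0.4,0,0,0],[-1,0,0,0.3,0,0,0],[-1,0,0,0.2,0,0,0],[-1,0,0,0.2,0,0,0],[-1,0,0,0.2,0,0,0],[-1,0,0,0,0,0,0]]]'
```

```text
clock: 17.75
position: [0.5392, 0.2987, 0.3126]
tool_rot: [-3.141, 0.0, 1.845]
force: [-0.9, 0.1, -1.8]
grip_width: 0.0431
finger_force: 41.5
```

```bash
python3 -m creep '[[[-1,0,0,0.1,0,0,0],[-1,0,0,0.08,0,0,0],[-1,0,0,0.05,0,0,0],[-1,0,0,0,0,0,0]]]'
```

```text
clock: 18.25
position: [0.5392, 0.2987, 0.3104]
tool_rot: [-3.142, 0.0, 1.845]
force: [0.4, -0.7, -0.9]
grip_width: 0.043
finger_force: 41.5
```

```bash
python3 -m creep '[[[-1,0,0,0.06,0,0,0],[-1,0,0,0.04,0,0,0],[-1,0,0,0,0,0,0]]]'
```

```text
clock: 18.62
position: [0.5392, 0.2987, 0.31]
tool_rot: [3.141, 0.0, 1.845]
force: [-2.1, -2.6, 8.0]
grip_width: 0.0429
finger_force: 42.6
```

Contact came at floor height. I'll release and lift.

```bash
python3 -m creep '[[[-1,0,0,-0.05,0,0,0],[0.15,0,0,0,0,0,0],[0.35,0,0,0,0,0,0],[0.35,0,0,0,0,0,0],[0.35,0,0,-1,0,0,0],[0.35,0,0,-2,0,0,0],[0.35,0,0,-3,0,0,0],[0.35,0,0,-3,0,0,0],[0.35,-3,0,-1,0,0,0],[0.35,-3,0,0,0,0,0],[0.35,-3,0,0,0,0,0],[0.35,0,0,0,0,0,0]]]'
python3 -c "
from h import *
f=wrist('w9')
P=cloud(f);z=P[...,2];yaw=.2725
ex=np.array([np.cos(yaw),np.sin(yaw)]);ey=np.array([-ex[1],ex[0]])
q=P[...,:2]-np.array([.539,.2988]);a=q@ex;b=q@ey
m=(abs(a)<.03)&(abs(b)<.05)&(abs(z-.1535)<.003);print(box(m,P),m.sum())
A=np.c_[a[m],b[m],np.ones(m.sum())];print(np.linalg.lstsq(A,z[m],rcond=None)[0])
m=(abs(a)<.032)&(abs(b)<.055)&(abs(z-.1445)<.003);print('lips',box(m,P),m.sum())
"
```

```text
clock: 20.12
position: [0.5643, 0.2098, 0.4113]
tool_rot: [3.14, 0.001, 1.841]
force: [1.0, 0.7, -0.8]
grip_width: 0.0578
finger_force: 0.0
20.125 [0.5643 0.2098 0.4113] [3.1404e+00 1.0000e-03 1.8414e+00]
[[-0.0, -0.952, -0.307, 0.079], [1.0, -0.0, 0.0, -0.0], [-0.0, -0.307, 0.952, 0.031], [0.0, 0.0, 0.0, 1.0]] 68.92409655080357
((538.4624633789062, 299.0911560058594), (44.04412078857422, 83.29222869873047), 15.604896545410156) 7375
[ 0.0016968  -0.00216014  0.15356031]
lips ((538.658203125, 298.8936462402344), (57.15321350097656, 99.38642120361328), 15.61021900177002) 1710
```

View pics/w9.png

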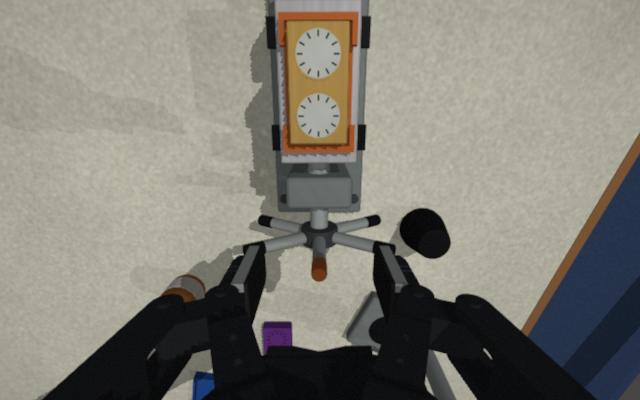

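The white-dial carrier lies flat in the orange nest at about (318,85). It sits inside the lips with the dials up and the gripper clear, so I'm handing in.

```bash
python3 -c "
from workcell import bot
print(bot.job_done())"
```

```text
the job is handed in; nothing more can be done
None
```

The job is handed in, with no verdict returned: the orange nest faces up within about 0.2°, and the white-dial carrier lies flat in it, about 0.3 mm off centre by the wrist camera, released with the gripper clear.

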